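Feed a bearing race into the gauge hood through its sprung flap

TASK

Lay the loose bearing race flat in the round pocket of the steel carrier that waits in front of the gauge hood and let go of it. Then push the carrier in by its upright grip, through the sprung flap, until it meets the buffer hidden inside; feel for that, press it on gently but distinctly without forcing anything, and let go, so that the flap is shut behind the carrier with the race still in its pocket. Leave the micrometer and the marker alone.

Things in the scene. Friction and masses are not known exactly. Their poses are not given: they have to be found in the camera images.
- hood: Fixed grey sheet-metal hood on an aluminium base plate 275 x 100 x 8 mm. Origin: on the table under the middle of the doorway (plane of the shut flap); +x points into the hood, +z up. Open apron from x = -100 mm, hood from x = 0 to 175 mm. Its roof is 43 mm above the table, 76 mm wide, with a slot 24 mm wide along the middle, from the doorway to x = 113 mm, for the carrier's grip.
- doorway (a point): Point on top of the base plate (8 mm above the table) in the middle of the doorway, axes as the hood's. Two straight guide rails, 8 mm high, 45 mm apart (y = +-22.5 mm), run along x from the apron to the hood's end; the carrier slides on the base plate between them; the faces are ground and oiled (friction about 0.15).
- flap (a joint): Sprung side-hung flap filling the doorway, 45 wide, 20 high (18 to 38 mm above the table), 3 mm thick. Upright pin at hood x = 0, y = +25.5 mm; swings inwards only: 0 = shut, 1.55 rad = wide open along the side wall. Its spring (0.04 N m shut, 0.10 open) takes a few N to pass. It shuts only when the carrier's tail is 47 mm past it (carrier origin past hood x = 85 mm).
- stop: Fixed upright bracket closing the far end of the hood, origin on the table at hood x = 177 mm. It carries a 13 mm rubber buffer, set unseen anywhere from day to day: it meets the carrier's nose with the carrier's origin somewhere between hood x = 96 and 114 mm. It yields 1 mm per 4 N, 7 mm at most. Seat with about 8 to 12 N (5 N for 0.2 s counts); over 20 N damages it.
- carrier: Loose steel carrier, 0.25 kg, 76 mm long, 40 mm wide, 18 mm high, origin at the centre of its underside, +x towards its round nose (nose tip at x = +38 mm, tail at x = -38 mm). It stands on the apron between the rails, nose towards the flap and 8 to 20 mm short of it. Pocket at the nose end, upright grip at the tail end.
- nest (a point): Centre of the floor of the carrier's round pocket: 18 mm towards the nose from the carrier's origin, 14 mm above its underside. Pocket 35 mm in diameter, 4 mm deep. Axes as the carrier's.
- grip (a point): Grip point of the carrier's upright black grip plate, 26 mm behind the carrier's origin, 55 mm above its underside (63 mm above the table). The plate is 24 mm long (carrier x), 14 mm thick (carrier y) and its top is 69 mm above the carrier's underside. Axes as the carrier's.
- race_center (a point): Centre of the loose bearing race, a plain steel ring 29 mm in outside diameter and 10 mm high, 0.03 kg, lying flat on the table to the left of the hood, with a fixed yellow basket, 120 mm high, farther left; this point is half-way up, on its axis.
- micrometer: Micrometer, 130 x 61 x 16 mm, lying right of the hood; origin at the centre of its underside. Leave alone.
- marker: Capped marker pen, 137 mm long, 16 mm thick, lying to the front left of the race; origin at the centre of its underside. Leave alone.
Things that resemble listed ones, but are neither listed nor needed, are in the scene too. Of the things shaped like the carrier, the steel one is meant.

How it is judged:
On the way, in this order (a step that is already met when the one before it is completed fails the run):
1. the race lies in the carrier's pocket, let go of, the carrier still outside and the flap shut (horizontal distance between race_center and nest below 0.005 m and z of race_center in the frame of nest between 0.002 and 0.0075 m and angle between race_center's own z axis and vertical below 0.15 rad and contact force between the fingers and race below 0.1 N and x of carrier in the frame of hood below -0.03 m and value of joint flap below 0.1 rad), for 0.2 s.
2. the carrier has pushed the flap open and stands in the doorway (value of joint flap above 0.9 rad and x of carrier in the frame of hood between -0.02 and 0.085 m).
3. the carrier is pressed on the buffer with more than 5 N (contact force between carrier and stop above 5 N and x of carrier in the frame of hood above 0.088 m), for 0.2 s.
At the end, for the whole second after the job is handed in: The carrier stands inside the hood (its origin more than 88 mm past the doorway, level within 0.08 rad, at rest), the flap is shut (under 0.08 rad), and the race lies flat in the carrier's pocket (within 5 mm of its centre) (horizontal distance between race_center and nest below 0.005 m and z of race_center in the frame of nest between 0.002 and 0.0075 m and angle between race_center's own z axis and vertical below 0.15 rad and x of carrier in the frame of hood above 0.088 m and angle between carrier's own z axis and vertical below 0.08 rad and value of joint flap below 0.08 rad and linear speed of carrier below 0.01 m/s); the robot touches nothing.
It fails at once if more than 20 N on the buffer (contact force between carrier and stop above 20 N).
It fails at once if the carrier forced against the hood, its rails or flap with more than 35 N (contact force between carrier and hood above 35 N).
It fails at once if the arm or gripper presses on the hood with more than 15 N (contact force between the arm and hood above 15 N).
It fails at once if the micrometer or the marker shifted by more than 30 mm (distance of any of micrometer, marker from where it was at the start of the episode above 0.03 m).
It also fails if it takes over 61 s, if anything falls off the work surface, if the arm or the gripper's body presses on something with over 40 N, if the wrist force passes 120 N, or if a joint passes its speed limit or range.

ROBOT

A 7-joint arm with a two-finger parallel gripper is mounted at the origin on a cart in front of the work surface, level with it; the furniture and walls round the work are solid. World frame = base frame: x ahead of the robot, y to its left, z up, the work surface at z = 0. Lengths are in m, angles in rad, forces in N, time in s.
With the tool pointing down it reaches from about 0.425 to 0.825 m from the base axis. Payload 3.6 kg.
Tool frame: the origin (TCP) lies on the centre line of the jaws, within the pads' length; the fingertips stand 11 mm ahead of it and the grasp point (between the pads) lies 8 mm behind it (arm.finger_overhang is the z of the fingertips in the tool frame, in m); z points along the fingers, x is the direction in which the jaws open and shut, and the axes are right-handed (so a half turn about z gives the same grasp; the last joint's range is limited). The gripper opens to 93 mm and grips with 3 to 60 N. Pads are 15 mm wide; open, the fingers measure 128 mm over their backs; the gripper's body (75 mm by 188 mm) begins 65 mm behind the grasp point.
Start: joints at [1.093, 0.615, -0.013, 1.423, 0.008, 1.103, -0.04], TCP at [0.283, -0.585, 0.23] pointing down, gripper open.
Joint ranges: [-3.12, 3.12], [-0.3, 2.06], [-1.34, 1.32], [0.26, 2.42], [-1.36, 4.5], [0.01, 1.98], [-2.84, 2.84]. Speed limits (rad/s): [2.79, 2.79, 3.14, 3.14, 3.14, 3.14, 3.14].

INTERFACE

Orientations are given as a 3x3 rotation matrix whose columns are the frame's x, y, z axes.
In Python, from bench import readout, optics, order, arm gives the robot as it stands. The module is installed in compiled form; this text tells all that it offers.
- The arm moves only by the tool servo_tool, never from a script. Its argument "commands" is a list that holds one entry, the list of rows, each a list of 4 numbers: the shift along the world's x, y, z in mm, then the turn about the world's z in rad. A call has 1 to 20 rows; each row is the pose to reach, as a shift and turn from the pose commanded when the call began; what a row does not reach only later rows make up. A row lasts 1/12 s, in which the tool goes at most 41.7 mm and 7.16 degrees, less where a joint would pass 70% of its speed; a pose out of reach is approached as far as the arm can. A call with a gripper value outside its range is refused whole. "claw" is the closure, from 0 (fully open) to 1 (shut), set as the call begins (left out, the last holds). The fingers move at their own pace and stop on an object; "newtons" is the grip in N (left out, the last holds). Time passes only in rows, so rows that repeat a pose let the fingers close. It gives the time, the measured TCP pose, the force and the opening at its end, in the units of the state.
- readout.state(): the state, without advancing time (a new reading comes with each control period).
- optics.camera(name): name is "scene" or "top"; returns a dict with "color" (384x512x3 uint8, red, green, blue), "intrinsics" (3x3 intrinsics, pixels), "dist" ([k1, k2, p1, p2, k3] as OpenCV has them; the pictures are not rectified), "camera_from_world" (4x4, takes a point from world to camera coordinates). Camera axes: x right, y down, z forward; pixel columns grow to the right and rows downward; lengths in m; the calibration is good to about 2 mm. A picture is of the moment at which its call begins. There is no depth.
- order.close_job(): hands the job in, once; it reports no verdict.
The state is a dict: "time": time; "q": joint angles; "joint_velocities": joint speeds; "tau": joint torques, N m; "tcp_pos": TCP position; "orientation": TCP orientation; "wrist_force": force on the tool from outside, world axes, zero at the start; "ft_torque": the same for the moment, N m; "gripper_width": finger opening in m.
Only numpy, scipy, OpenCV 4.12 (cv2) and the standard library are available. Lean on these libraries where they do the work, as an engineer would, in place of code of your own. Each camera call takes 0.05 s, during which the arm holds its last target.

## Working session

There is one attempt and no reset: what is moved stays moved. The work goes in short steps, Python scripts to look and compute and a tool call to move; the robot and the scene stay as the last step left them, time stands still between calls to the robot, and variables do not carry over. Pictures are saved under pics/ and viewed, and the job is handed in when it is done.

Besides the shell and the picture viewer there is one more tool, called after "Request:" in YAML: its name, and indented under it one key for each argument. servo_tool: Moves the arm, as the interface text tells. Its arguments: {"type":"object","properties":{"commands":{"type":"array"},"claw":{"type":"number"},"newtons":{"type":"number"}},"required":["commands"]}

```bash
mkdir -p pics
cat > h.py <<'E'
import numpy as np, cv2
from bench import readout, optics
def grab(n,f=None):
    c=optics.camera(n)
    if f: cv2.imwrite('pics/'+f,c['color'][:,:,::-1])
    return c
def ray(c,uv,z):
    K=np.array(c['intrinsics']);d=np.array(c['dist']);T=np.array(c['camera_from_world'])
    p=cv2.undistortPoints(np.array(uv,float).reshape(-1,1,2),K,d).reshape(-1,2)
    R=T[:3,:3];o=-R.T@T[:3,3]
    D=np.c_[p,np.ones(len(p))]@R
    return o+D*((z-o[2])/D[:,2])[:,None]
def proj(c,P):
    T=np.array(c['camera_from_world'])
    r,_=cv2.Rodrigues(T[:3,:3])
    return cv2.projectPoints(np.array(P,float).reshape(-1,1,3),r,T[:3,3],np.array(c['intrinsics']),np.array(c['dist']))[0].reshape(-1,2)
E
python3 - <<'E'
from h import *
for n in('scene','top'):
    c=grab(n,n+'0.png'); print(n,c['intrinsics'],c['dist'],c['camera_from_world'])
print(readout.state())
E
```

```text
scene [[483.96370197   0.         257.54837306]
 [  0.         483.96370197 195.25802639]
 [  0.           0.           1.        ]] [-0.16997349  0.          0.          0.          0.        ] [[-0.41495816 -0.90961049  0.02045705  0.12462168]
 [-0.64181575  0.27670731 -0.7151962   0.43387367]
 [ 0.64488935 -0.30990616 -0.69862429  1.07248833]
 [ 0.          0.          0.          1.        ]]
top [[362.64081839   0.         251.70131574]
 [  0.         362.64081839 190.9645911 ]
 [  0.           0.           1.        ]] [-0.06392895  0.          0.          0.          0.        ] [[-0.00632605 -0.99989938 -0.01269724 -0.07101191]
 [-0.99584042  0.00745352 -0.09080916  0.54734146]
 [ 0.09089466  0.01206996 -0.99578737  0.91510616]
 [ 0.          0.          0.          1.        ]]
{'time': 0.1, 'q': array([ 1.09348613,  0.61581418, -0.0126194 ,  1.42473003,  0.00809012,
        1.10336158, -0.04040237]), 'joint_velocities': array([ 1.27258797e-03, -2.08691955e-03, -8.34468944e-04, -3.60074346e-03,
        1.27283309e-04, -4.37418695e-05, -1.37919487e-04]), 'tau': array([ 2.09868951e-03, -4.60038292e+01,  2.09852555e-01, -1.66242653e+01,
       -6.13026065e-02,  1.69326912e-02,  9.82065944e-05]), 'tcp_pos': array([ 0.28292308, -0.58444765,  0.22860521]), 'orientation': array([[ 4.35748649e-01, -9.00067838e-01, -1.00089603e-03],
       [-9.00065549e-01, -4.35749798e-01,  2.03002088e-03],
       [-2.26329675e-03,  1.62931785e-05, -9.99997439e-01]]), 'wrist_force': array([-0.55987026, -0.35638221,  0.38885655]), 'ft_torque': array([ 0.03659499, -0.06633345,  0.06096426]), 'gripper_width': 0.0928748823505942}
```

View pics/scene0.png

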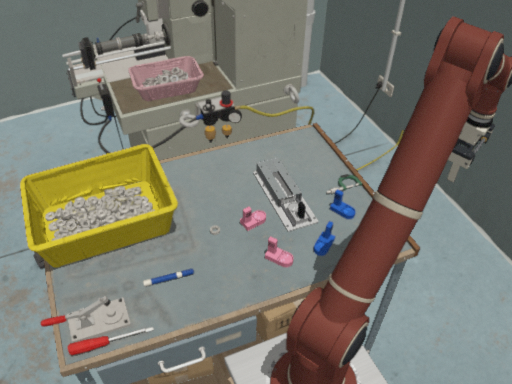

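View pics/top0.png

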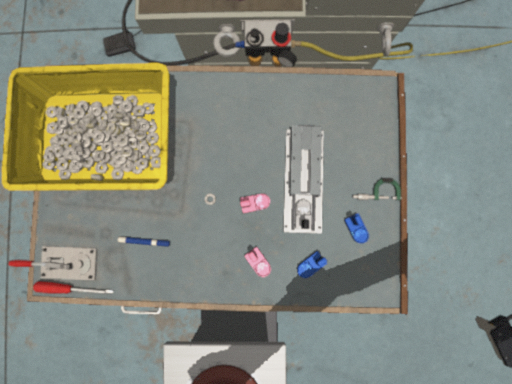

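The race is the lone ring at top (210,199) and scene (215,230). The rings in the yellow basket at top (105,140) only resemble it. The steel carrier on the apron is at top (304,215) and scene (298,210). The carrier lookalikes are pink at top (255,203) and (258,262), and blue at (357,228) and (312,264). Next I'll check crops.

Run:
```python
import cv2,numpy as np
a=cv2.imread('pics/top0.png');b=cv2.imread('pics/scene0.png')
cv2.imwrite('pics/c1.png',cv2.resize(a[115:240,195:335],None,fx=5,fy=4.8*1.0,interpolation=cv2.INTER_CUBIC)[:600])
cv2.imwrite('pics/c2.png',cv2.resize(b[150:240,200:325],None,fx=6,fy=6,interpolation=cv2.INTER_CUBIC))
```

```text
(no output)
```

View pics/c1.png

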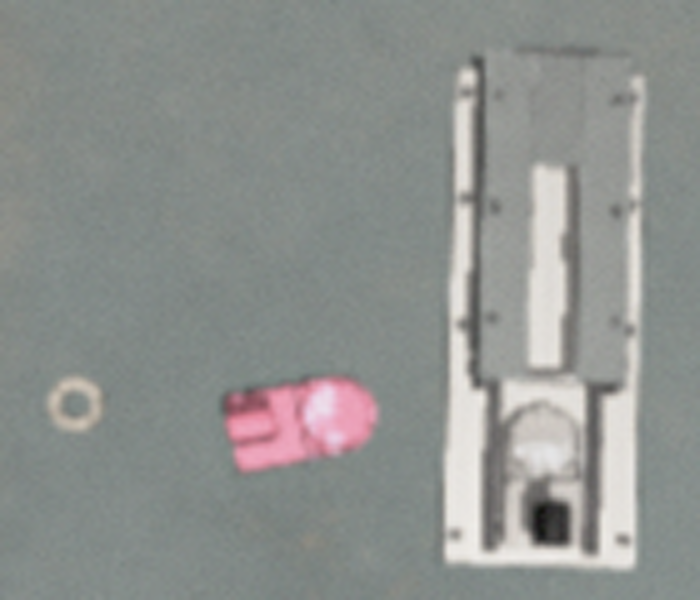

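View pics/c2.png

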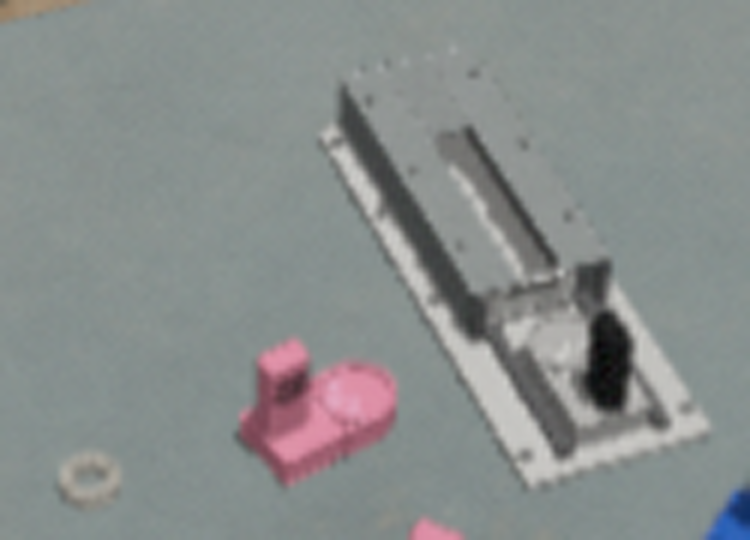

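Both crops confirm the choice: a plain beige ring at top crop (75,404), and a steel carrier with a black grip on the apron, pocket at crop (543,440). Next I'll measure them.

```bash
cat > m.py <<'E'
from h import *
def race(c,box,z=0.005):
    x0,y0,x1,y1=box
    im=c['color'][y0:y1,x0:x1].astype(float)
    big=cv2.resize(im,None,fx=8,fy=8,interpolation=cv2.INTER_CUBIC)
    s=big[...,0]-big[...,2]; bg=np.median(s)
    m=((s-bg)>0.5*(np.percentile(s,99.5)-bg)).astype(np.uint8)
    cs,_=cv2.findContours(m,cv2.RETR_EXTERNAL,cv2.CHAIN_APPROX_NONE)
    k=max(cs,key=cv2.contourArea); e=cv2.fitEllipse(k)
    uv=(np.array(e[0])+.5)/8-.5+[x0,y0]
    return uv,ray(c,[uv],z)[0],np.array(e[1])/8
E
python3 - <<'E'
from m import *
t=grab('top');s=grab('scene')
for c,b in((t,(198,187,222,211)),(s,(204,219,226,241))): print(race(c,b))
# plate & grip
def crop(p): return [p[0]/5+195-.4,p[1]/4.8+115-.4]
L=[(444,563),(635,567),(458,70),(643,78)]
print('plate',ray(t,[crop(p) for p in L],.008).round(4))
print('roof near',ray(t,[crop(p) for p in [(475,383),(632,388),(484,52),(632,60)]],.043).round(4))
print('slot near/far',ray(t,[crop(p) for p in [(527,367),(568,370),(533,165),(577,165)]],.043).round(4))
print('gripTop',ray(t,[crop(p) for p in [(533,502),(570,502),(530,545),(570,545)]],.077).round(4))
print('nosetip,pocket',ray(t,[crop(p) for p in [(543,400),(543,440)]],.026).round(4))
print('dark rails',ray(t,[crop(p) for p in [(497,385),(498,545),(586,385),(586,550)]],.016).round(4))
im=t['color'][205:235,290:320].astype(int);m=(im.sum(2)<130);ys,xs=np.nonzero(m);print(xs.min()+290,xs.max()+290,ys.min()+205,ys.max()+205,xs.mean()+290,ys.mean()+205)
E
```

```text
(array([209.7623148 , 198.74295139]), array([0.52877919, 0.03654616, 0.005     ]), array([11.1021719 , 11.30972672]))
(array([214.60597706, 229.54457092]), array([0.52951325, 0.03246616, 0.005     ]), array([ 9.30643654, 10.22915459]))
plate [[ 0.4405 -0.1567  0.008 ]
 [ 0.4375 -0.2564  0.008 ]
 [ 0.714  -0.1682  0.008 ]
 [ 0.7088 -0.2674  0.008 ]]
roof near [[ 0.5357 -0.1711  0.043 ]
 [ 0.5324 -0.2507  0.043 ]
 [ 0.7145 -0.1788  0.043 ]
 [ 0.7096 -0.2553  0.043 ]]
slot near/far [[ 0.544  -0.1976  0.043 ]
 [ 0.5422 -0.2184  0.043 ]
 [ 0.6524 -0.2028  0.043 ]
 [ 0.6523 -0.2254  0.043 ]]
gripTop [[ 0.4724 -0.1952  0.077 ]
 [ 0.4722 -0.2132  0.077 ]
 [ 0.4507 -0.1933  0.077 ]
 [ 0.4505 -0.2127  0.077 ]]
nosetip,pocket [[ 0.5276 -0.2076  0.026 ]
 [ 0.5061 -0.2072  0.026 ]]
dark rails [[ 0.5367 -0.185   0.016 ]
 [ 0.4501 -0.1842  0.016 ]
 [ 0.5364 -0.2315  0.016 ]
 [ 0.447  -0.2297  0.016 ]]
302 304 220 226 302.8125 223.0625
```

Run:
```python
from m import *
t=grab('top');s=grab('scene')
print('basket corner',ray(t,[(168,188),(168,66)],.12).round(3))
print('pink', ray(t,[(240,200),(240,209)],.069).round(3),ray(t,[(270,200)],.02))
cv2.imwrite('pics/z1.png',cv2.resize(t['color'][188:238,275:330,::-1],None,fx=12,fy=12,interpolation=cv2.INTER_CUBIC))
cv2.imwrite('pics/z2.png',cv2.resize(s['color'][185:235,270:325,::-1],None,fx=12,fy=12,interpolation=cv2.INTER_CUBIC))
```

```text
basket corner [[0.547 0.12  0.12 ]
 [0.845 0.126 0.12 ]]
pink [[ 0.521 -0.046  0.069]
 [ 0.498 -0.046  0.069]] [[ 0.52333467 -0.12209521  0.02      ]]
```

View pics/z1.png

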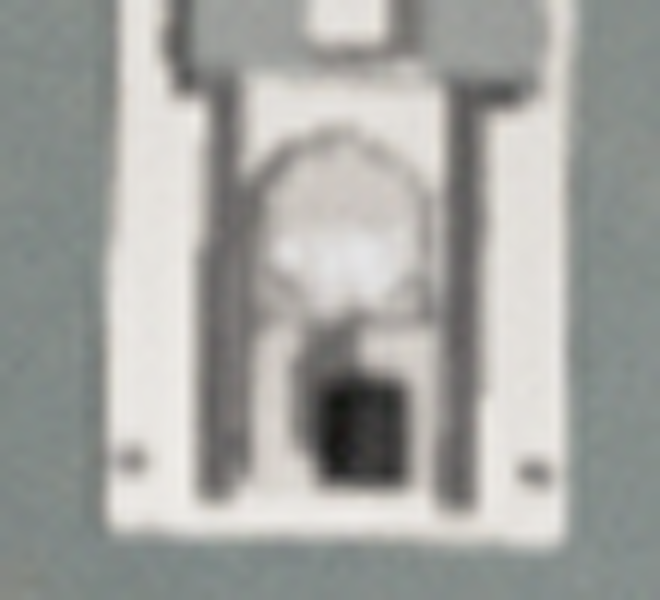

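View pics/z2.png

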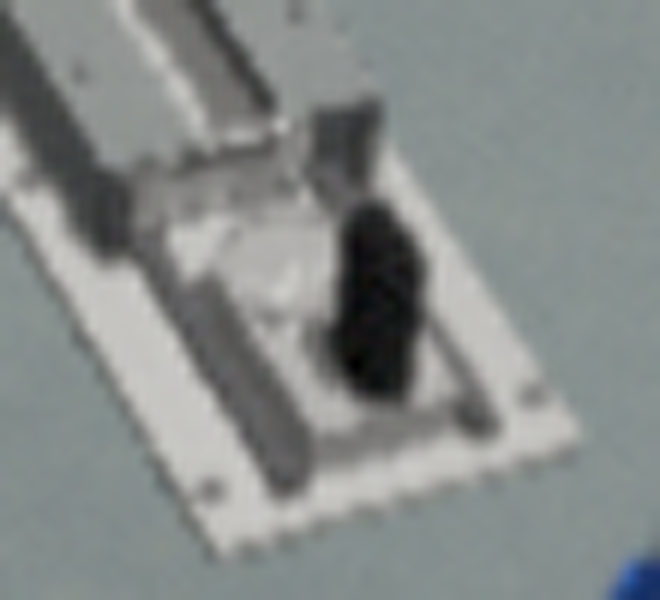

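Run:
```python
from m import *
t=grab('top');s=grab('scene')
f=lambda p,o:[p[0]/12+o[0]-.46,p[1]/12+o[1]-.46]
T=lambda P,z:ray(t,[f(p,(275,188)) for p in P],z).round(4)
S=lambda P,z:ray(s,[f(p,(270,185)) for p in P],z).round(4)
print('griptop T',T([(370,431)],.077))
print('nose T',T([(342,128)],.026),'sides',T([(255,260),(432,260)],.026))
print('plate T',T([(106,532),(565,548)],.008))
print('plate S',S([(222,555),(580,438)],.008))
print('holes T',T([(131,459),(534,473)],.008),'S',S([(212,490),(536,390)],.008))
print('tail S', S([(315,455),(450,415)],.017))
print('griptop S', S([(365,205),(415,250)],.077))
print('pocket S', S([(215,270),(330,290),(275,318)],.026))
A=np.array([.439,-.2066]);d=np.array([np.cos(-.041),np.sin(-.041)])
H=A+.1*d
for nm,c,o in(('t',t,(275,188)),('s',s,(270,185))):
  n=[H[0]-31.5e-3*d[0],H[1]-31.5e-3*d[1],.022]
  print(nm,n,((proj(c,[n])-o+.46)*12).round())
```

```text
griptop T [[ 0.4619 -0.2051  0.077 ]]
nose T [[ 0.5269 -0.2072  0.026 ]] sides [[ 0.4987 -0.188   0.026 ]
 [ 0.4984 -0.226   0.026 ]]
plate T [[ 0.4405 -0.1566  0.008 ]
 [ 0.4362 -0.2565  0.008 ]]
plate S [[ 0.438  -0.1597  0.008 ]
 [ 0.4367 -0.2584  0.008 ]]
holes T [[ 0.4563 -0.1622  0.008 ]
 [ 0.4525 -0.25    0.008 ]] S [[ 0.4578 -0.167   0.008 ]
 [ 0.4553 -0.2564  0.008 ]]
tail S [[ 0.451  -0.1911  0.017 ]
 [ 0.4494 -0.2278  0.017 ]]
griptop S [[ 0.4712 -0.2101  0.077 ]
 [ 0.4531 -0.2139  0.077 ]]
pocket S [[ 0.5092 -0.1928  0.026 ]
 [ 0.4916 -0.2159  0.026 ]
 [ 0.4885 -0.1989  0.026 ]]
t [np.float64(0.507442433814741), np.float64(-0.20940771321804863), 0.022] [[352. 219.]]
s [np.float64(0.507442433814741), np.float64(-0.20940771321804863), 0.022] [[276. 267.]]
```

Request:
servo_tool:
  commands:
    - [[30,80,0,0.12],[60,160,0,0.24],[90,240,0,0.36],[120,320,0,0.48],[150,400,0,0.6],[180,480,-20,0.72],[210,560,-40,0.84],[230,600,-60,0.96],[246,619,-80,1.08],[246,619,-100,1.12],[246,619,-100,1.12],[246,619,-100,1.12]]
  claw: 0.4

```text
time: 1.4
tcp_pos: [0.4635, -0.1233, 0.1758]
orientation: [[1.0, -0.001, 0.001], [-0.001, -1.0, -0.0], [0.001, 0.0, -1.0]]
wrist_force: [0.5, 0.0, 0.6]
gripper_width: 0.0559
```

Request:
servo_tool:
  commands:
    - [[8,35,0,0],[20,70,0,0],[40,110,0,0],[60,140,-10,0],[65.5,158,-30,0],[65.5,158,-70,0],[65.5,158,-90,0],[65.5,158,-90,0],[65.5,158,-90,0]]

```text
time: 2.15
tcp_pos: [0.528, 0.0331, 0.0853]
orientation: [[1.0, -0.0, -0.002], [-0.0, -1.0, -0.0], [-0.002, 0.0, -1.0]]
wrist_force: [0.7, -1.0, 0.2]
gripper_width: 0.0557
```

Request:
servo_tool:
  commands:
    - [[0.5,1,-30,0],[1,1.5,-55,0],[1,1.5,-69.5,0],[1,1.5,-69.5,0],[1,1.5,-69.5,0],[1,1.5,-69.5,0]]

```text
time: 2.65
tcp_pos: [0.5311, 0.0347, 0.0183]
orientation: [[1.0, -0.001, 0.004], [-0.001, -1.0, 0.001], [0.004, -0.001, -1.0]]
wrist_force: [-0.4, 0.4, 0.5]
gripper_width: 0.0557
```

Run:
```python
from m import *
t=grab('top');s=grab('scene')
a=cv2.resize(t['color'][170:230,180:240,::-1],None,fx=6,fy=6,interpolation=cv2.INTER_CUBIC)
b=cv2.resize(s['color'][200:260,185:245,::-1],None,fx=6,fy=6,interpolation=cv2.INTER_CUBIC)
cv2.imwrite('pics/g1.png',np.hstack([a,b]))
```

```text
(no output)
```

View pics/g1.png

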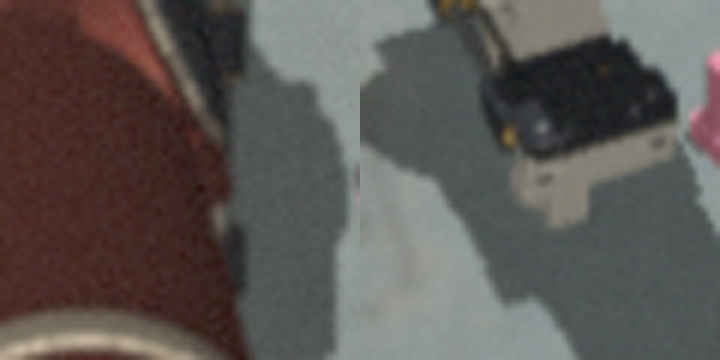

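Request:
servo_tool:
  commands:
    - [[-1,0,0,0],[-1,0,0,0]]

```text
time: 2.92
tcp_pos: [0.5287, 0.0347, 0.0172]
orientation: [[1.0, -0.0, 0.001], [-0.0, -1.0, 0.0], [0.001, -0.0, -1.0]]
wrist_force: [0.2, 0.0, -0.3]
gripper_width: 0.056
```

Request:
servo_tool:
  commands:
    - [[0,0,-1.5,0],[0,0,-1.5,0],[0,0,-1.5,0]]

```text
time: 3.17
tcp_pos: [0.5283, 0.0347, 0.0147]
orientation: [[1.0, 0.0, -0.0], [0.0, -1.0, -0.0], [-0.0, 0.0, -1.0]]
wrist_force: [1.0, 0.1, 0.8]
gripper_width: 0.0556
```

Request:
servo_tool:
  commands:
    - [[0,0,0,0],[0,0,0,0],[0,0,0,0],[0,0,0,0],[0,0,0,0],[0,0,0,0]]
  claw: 1
  newtons: 12

```text
time: 3.67
tcp_pos: [0.5283, 0.0348, 0.0147]
orientation: [[1.0, 0.0, -0.0], [0.0, -1.0, 0.0], [-0.0, -0.0, -1.0]]
wrist_force: [0.0, 0.4, -0.9]
gripper_width: 0.0278
```

Request:
servo_tool:
  commands:
    - [[0,0,10,0],[0,0,40,0],[0,-20,75,0],[0,-50,95,0],[0,-80,95,0],[0,-80,95,0],[0,-80,95,0]]

```text
time: 4.25
tcp_pos: [0.5282, -0.048, 0.1106]
orientation: [[1.0, -0.005, 0.001], [-0.005, -1.0, -0.001], [0.001, 0.001, -1.0]]
wrist_force: [0.4, 1.3, -0.7]
gripper_width: 0.028
```

Run:
```python
from m import *
t=grab('top','t1.png');s=grab('scene','s1.png')
st=readout.state();P=st['tcp_pos'];print(P,st['gripper_width'])
c=P.copy();c[2]-=.0097
print(proj(t,[c]),proj(s,[c]))
u=proj(s,[c])[0].astype(int)
cv2.imwrite('pics/s1c.png',cv2.resize(s['color'][u[1]-30:u[1]+30,u[0]-40:u[0]+40,::-1],None,fx=9,fy=9,interpolation=cv2.INTER_CUBIC))
```

```text
[ 0.52805694 -0.04443034  0.10996611] 0.028143261937700222
[[238.5879799  196.02705386]] [[238.9920904  199.16449004]]
```

View pics/s1c.png

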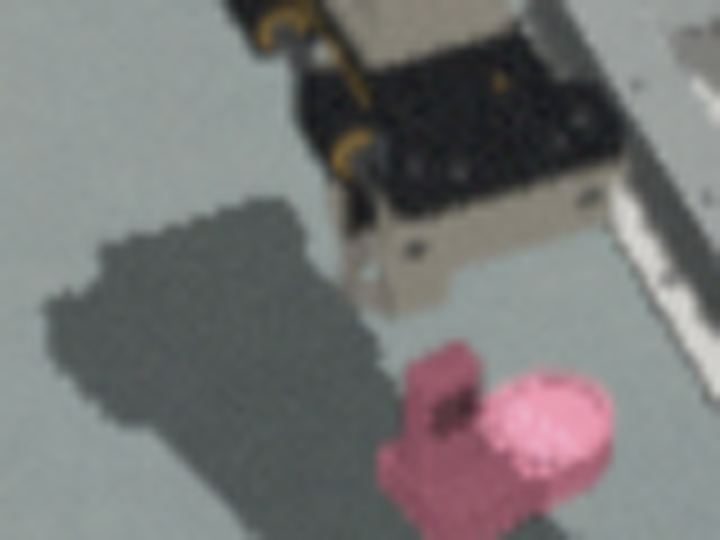

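View pics/t1.png

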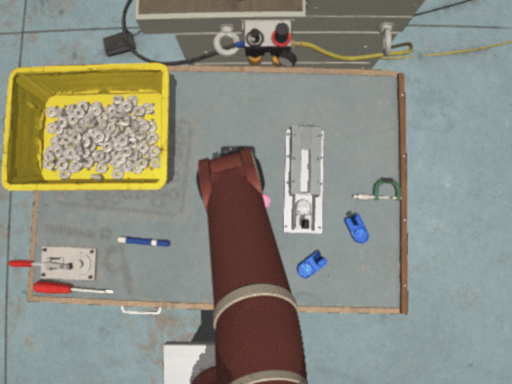

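Request:
servo_tool:
  commands:
    - [[0,-10,0,-0.12],[0,-20,0,-0.24],[0,-35,0,-0.36],[0,-50,0,-0.48],[-5,-65,0,-0.6],[-5,-80,0,-0.72],[-10,-95,0,-0.84],[-10,-110,0,-0.96],[-15,-125,0,-1.08],[-15,-140,0,-1.2],[-20,-155,0,-1.32],[-21.5,-164.5,0,-1.44],[-21.5,-164.5,0,-1.56],[-21.5,-164.5,0,-1.61],[-21.5,-164.5,0,-1.61],[-21.5,-164.5,0,-1.61],[-21.5,-164.5,0,-1.61]]

```text
time: 5.77
tcp_pos: [0.5071, -0.2083, 0.1095]
orientation: [[-0.036, -0.999, -0.0], [-0.999, 0.036, 0.001], [-0.001, 0.0, -1.0]]
wrist_force: [-0.4, -0.7, 0.3]
gripper_width: 0.0279
```

Run:
```python
from m import *
t=grab('top','t2.png');s=grab('scene','s2.png')
st=readout.state();P=st['tcp_pos'];print(P,st['gripper_width'],st['orientation'].round(3))
c=P.copy();c[2]-=.0097
print(proj(t,[c]),proj(s,[c]))
u=proj(s,[c])[0].astype(int);print(u)
a=cv2.resize(s['color'][u[1]-25:u[1]+50,u[0]-35:u[0]+30,::-1],None,fx=8,fy=8,interpolation=cv2.INTER_CUBIC)
cv2.imwrite('pics/s2c.png',a)
u=proj(t,[c])[0].astype(int)
cv2.imwrite('pics/t2c.png',cv2.resize(t['color'][u[1]-35:u[1]+35,u[0]-35:u[0]+35,::-1],None,fx=6,fy=6,interpolation=cv2.INTER_CUBIC))
```

```text
[ 0.50696164 -0.20901372  0.10961847] 0.027661775207793133 [[-0.037 -0.999 -0.   ]
 [-0.999  0.037  0.001]
 [-0.001  0.    -1.   ]]
[[307.95980813 204.38907915]] [[294.44615174 188.04647749]]
[294 188]
```

View pics/s2c.png

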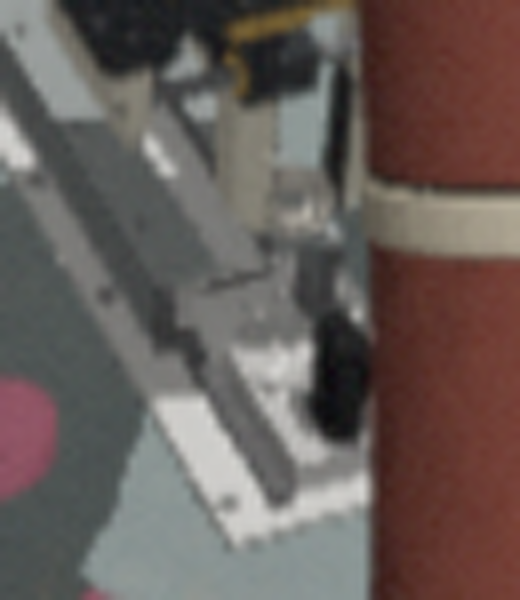

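View pics/t2c.png

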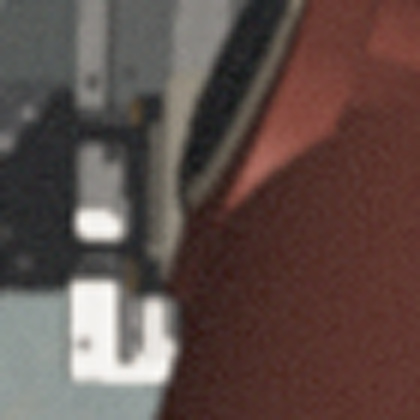

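Run:
```python
from m import *
s=grab('scene')
a=cv2.resize(s['color'][172:222,270:306,::-1],None,fx=14,fy=12,interpolation=cv2.INTER_CUBIC)
P=readout.state()['tcp_pos']
# predicted outline of ring top/bottom and pocket rim
th=np.linspace(0,2*np.pi,72)
def circ(cx,cy,z,r,col):
    q=proj(s,np.c_[cx+r*np.cos(th),cy+r*np.sin(th),np.full(72,z)])
    for p in q: cv2.circle(a,(int((p[0]-270+.5)*14),int((p[1]-172+.5)*12)),1,col,-1)
circ(P[0],P[1],P[2]-.0047,.0145,(0,0,255));circ(P[0],P[1],P[2]-.0147,.0145,(0,255,0))
cv2.imwrite('pics/s3.png',a)
```

```text
(no output)
```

View pics/s3.png

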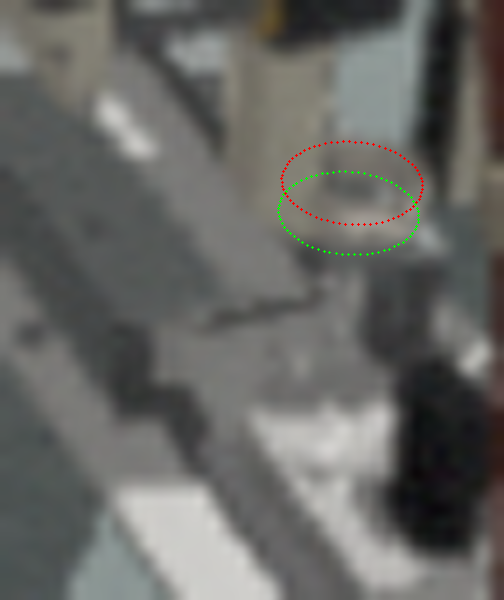

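Request:
servo_tool:
  commands:
    - [[-0.5,-0.5,-25,0],[-0.5,-0.5,-50,0],[-0.5,-0.5,-61,0],[-0.5,-0.5,-61,0],[-0.5,-0.5,-61,0],[-0.5,-0.5,-61,0],[-0.5,-0.5,-61,0]]

```text
time: 6.5
tcp_pos: [0.5073, -0.2107, 0.05]
orientation: [[-0.039, -0.999, 0.003], [-0.999, 0.039, -0.001], [0.001, -0.003, -1.0]]
wrist_force: [0.1, 0.7, -0.4]
gripper_width: 0.028
```

Run:
```python
from m import *
s=grab('scene','s4f.png')
a=cv2.resize(s['color'][182:232,266:306,::-1],None,fx=14,fy=12,interpolation=cv2.INTER_CUBIC)
b=a.copy()
st=readout.state();P=st['tcp_pos'];print(P,st['wrist_force'],st['gripper_width'])
th=np.linspace(0,2*np.pi,72)
def circ(cx,cy,z,r,col):
    q=proj(s,np.c_[cx+r*np.cos(th),cy+r*np.sin(th),np.full(72,z)])
    for p in q: cv2.circle(a,(int((p[0]-266+.5)*14),int((p[1]-182+.5)*12)),1,col,-1)
circ(P[0],P[1],P[2]-.0047,.0145,(0,0,255));circ(P[0],P[1],P[2]-.0147,.0145,(0,255,0))
circ(.5065,-.2095,.026,.0175,(255,0,0))
cv2.imwrite('pics/s4.png',np.hstack([a,b])[:, :])
cv2.imwrite('pics/s4.png',cv2.resize(np.hstack([a,b]),(800,430)))
cv2.imwrite('pics/s4b.png',b)
```

```text
[ 0.50721199 -0.21066871  0.0499874 ] [ 0.44039593  0.37060122 -0.80113138] 0.02796445203964479
```

View pics/s4.png

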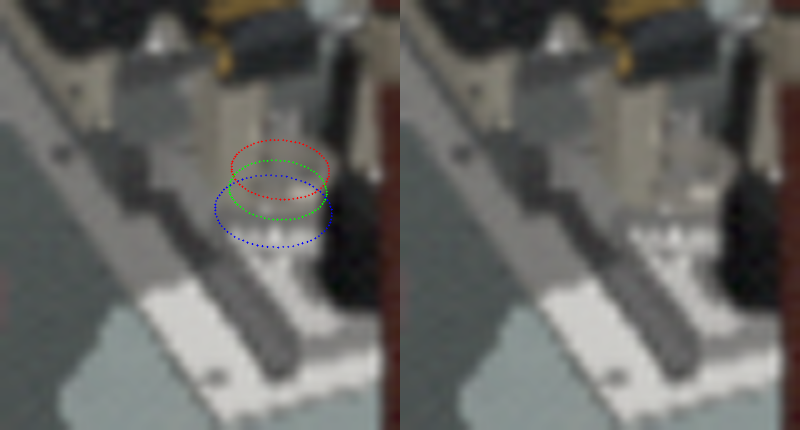

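View pics/s4b.png

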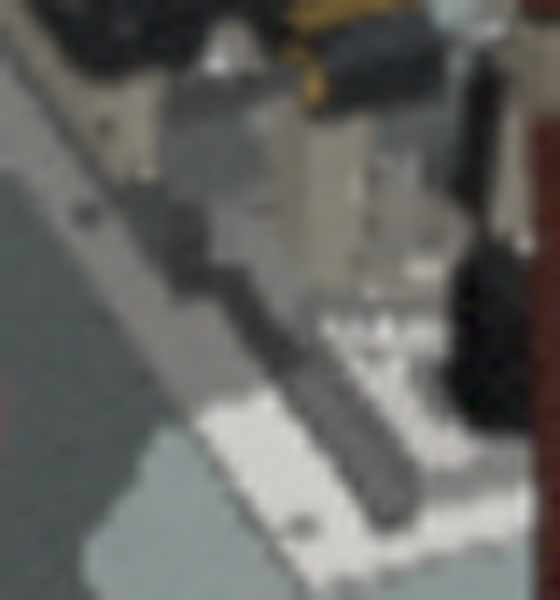

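Request:
servo_tool:
  commands:
    - [[-0.5,1,-3,0],[-0.5,1,-6,0],[-0.5,1,-7,0],[-0.5,1,-7,0],[-0.5,1,-7,0]]

```text
time: 6.97
tcp_pos: [0.5058, -0.2092, 0.0416]
orientation: [[-0.039, -0.999, -0.0], [-0.999, 0.039, 0.0], [-0.0, 0.0, -1.0]]
wrist_force: [-0.8, -0.3, 0.1]
gripper_width: 0.0279
```

Request:
servo_tool:
  commands:
    - [[0,0,-1,0],[0,0,-2,0],[0,0,-3,0],[0,0,-3,0]]

```text
time: 7.3
tcp_pos: [0.5057, -0.2092, 0.0385]
orientation: [[-0.039, -0.999, -0.0], [-0.999, 0.039, 0.0], [-0.0, 0.0, -1.0]]
wrist_force: [0.0, -1.4, -0.4]
gripper_width: 0.0282
```

Request:
servo_tool:
  commands:
    - [[0,0,-0.7,0],[0,0,-1.4,0],[0,0,-1.4,0],[0,0,-1.4,0]]

```text
time: 7.63
tcp_pos: [0.5059, -0.2093, 0.0374]
orientation: [[-0.039, -0.999, 0.0], [-0.999, 0.039, -0.0], [-0.0, -0.0, -1.0]]
wrist_force: [0.4, -0.5, 0.2]
gripper_width: 0.0278
```

Request:
servo_tool:
  commands:
    - [[0,0,0,0],[0,0,0,0],[0,0,0,0],[0,0,0,0],[0,0,20,0],[0,0,50,0],[0,0,90,0],[0,0,115,0],[0,30,120,0],[0,70,120,0],[0,110,120,0],[0,150,120,0],[0,180,120,0],[0,180,120,0],[0,180,120,0],[0,180,120,0]]
  claw: 0.5

```text
time: 8.97
tcp_pos: [0.5057, -0.0303, 0.1574]
orientation: [[-0.04, -0.999, 0.0], [-0.999, 0.04, -0.001], [0.001, -0.0, -1.0]]
wrist_force: [-0.2, 0.0, 0.5]
gripper_width: 0.0465
```

Run:
```python
from m import *
t=grab('top','t5.png');s=grab('scene','s5.png')
a=cv2.resize(t['color'][188:238,280:330,::-1],None,fx=8,fy=8,interpolation=cv2.INTER_CUBIC)
b=cv2.resize(s['color'][185:235,275:325,::-1],None,fx=8,fy=8,interpolation=cv2.INTER_CUBIC)
cv2.imwrite('pics/x5.png',np.hstack([a,b]))
```

```text
(no output)
```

View pics/x5.png

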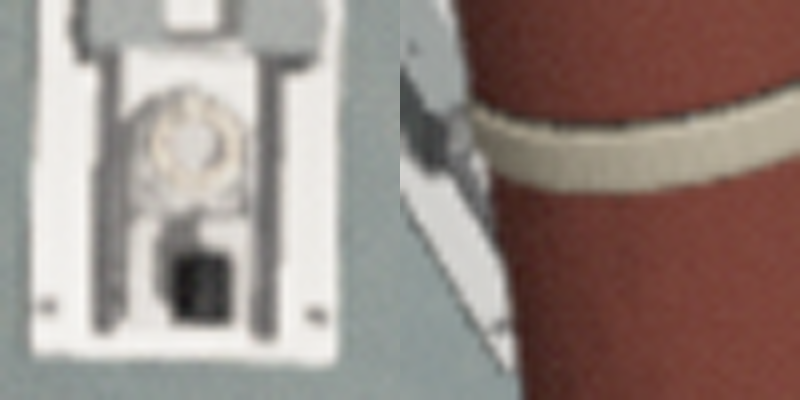

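Top view: the race sits in the pocket, centred at crop (193,143), with an even rim around it and the flap shut. Next, the grip.

Request:
servo_tool:
  commands:
    - [[-10,-35,0,0],[-20,-70,0,0],[-30,-105,0,0],[-40,-140,0,0],[-43,-170,0,0],[-43,-177,0,0],[-43,-177,-20,0],[-43,-177,-40,0],[-43,-177,-50,0],[-43,-177,-50,0],[-43,-177,-50,0]]

```text
time: 9.98
tcp_pos: [0.4625, -0.2066, 0.1071]
orientation: [[-0.04, -0.999, -0.001], [-0.999, 0.04, 0.0], [-0.0, 0.001, -1.0]]
wrist_force: [0.9, -1.1, 0.0]
gripper_width: 0.0464
```

Run:
```python
from m import *
t=grab('top','t6.png');s=grab('scene','s6.png');print(readout.state()['tcp_pos'])
a=cv2.resize(t['color'][178:238,270:330,::-1],None,fx=6.5,fy=6.5,interpolation=cv2.INTER_CUBIC)
b=cv2.resize(s['color'][165:225,265:325,::-1],None,fx=6.5,fy=6.5,interpolation=cv2.INTER_CUBIC)
cv2.imwrite('pics/x6.png',np.hstack([a,b]))
```

```text
[ 0.46345079 -0.20661568  0.10814813]
```

View pics/x6.png

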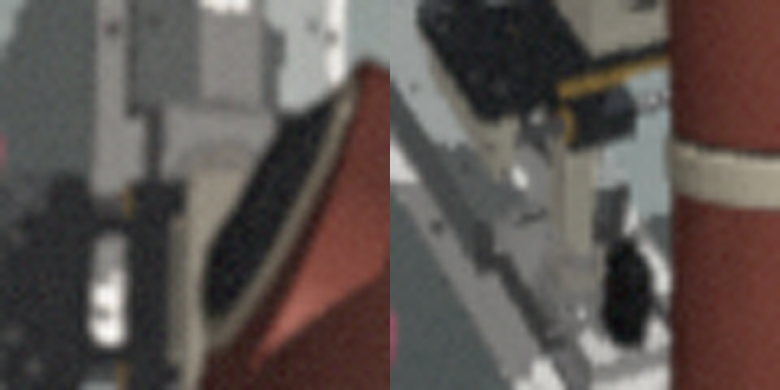

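Request:
servo_tool:
  commands:
    - [[-0.5,-1,-20,0],[-0.5,-1,-36,0],[-0.5,-1,-43,0],[-0.5,-1,-43,0],[-0.5,-1,-43,0],[-0.5,-1,-43,0]]

```text
time: 10.58
tcp_pos: [0.4631, -0.2076, 0.0654]
orientation: [[-0.039, -0.999, 0.002], [-0.999, 0.039, -0.001], [0.001, -0.002, -1.0]]
wrist_force: [-0.2, -0.5, 0.5]
gripper_width: 0.0463
```

Request:
servo_tool:
  commands:
    - [[0,0,0,0],[0,0,0,0],[0,0,0,0],[0,0,0,0],[0,0,0,0],[0,0,0,0]]
  claw: 1
  newtons: 20

```text
time: 11.08
tcp_pos: [0.4624, -0.2073, 0.0645]
orientation: [[-0.039, -0.999, 0.0], [-0.999, 0.039, 0.0], [-0.0, -0.0, -1.0]]
wrist_force: [-0.6, 0.8, 1.2]
gripper_width: 0.0136
```

Request:
servo_tool:
  commands:
    - [[2,-0.1,0,0],[5,-0.2,0,0],[9,-0.4,0,0],[13,-0.5,0,0],[17,-0.7,0,0],[21,-0.9,0,0],[25,-1.0,0,0],[28,-1.1,0,0],[30,-1.2,0,0]]

```text
time: 11.83
tcp_pos: [0.4909, -0.2097, 0.0645]
orientation: [[-0.041, -0.999, -0.003], [-0.999, 0.041, -0.001], [0.001, 0.003, -1.0]]
wrist_force: [-4.9, -2.3, 7.3]
gripper_width: 0.0139
```

Request:
servo_tool:
  commands:
    - [[2,-0.1,0,0],[5,-0.2,0,0],[9,-0.4,0,0],[13,-0.5,0,0],[17,-0.7,0,0],[21,-0.9,0,0],[25,-1.0,0,0],[28,-1.1,0,0],[30,-1.2,0,0]]

```text
time: 12.58
tcp_pos: [0.5234, -0.2099, 0.0645]
orientation: [[-0.039, -0.999, 0.001], [-0.999, 0.039, -0.001], [0.0, -0.001, -1.0]]
wrist_force: [-2.7, -4.1, 4.0]
gripper_width: 0.0139
```

Request:
servo_tool:
  commands:
    - [[2,-0.1,0,0],[5,-0.2,0,0],[9,-0.4,0,0],[13,-0.5,0,0],[17,-0.7,0,0],[21,-0.9,0,0],[25,-1.0,0,0],[29,-1.2,0,0],[33,-1.3,0,0],[37,-1.5,0,0],[40,-1.6,0,0],[42,-1.7,0,0],[42,-1.7,0,0]]

```text
time: 13.67
tcp_pos: [0.5654, -0.2114, 0.0645]
orientation: [[-0.039, -0.999, 0.002], [-0.999, 0.039, -0.0], [0.0, -0.002, -1.0]]
wrist_force: [-0.3, -1.6, 4.9]
gripper_width: 0.0139
```

Request:
servo_tool:
  commands:
    - [[2,-0.1,0,0],[5,-0.2,0,0],[9,-0.4,0,0],[13,-0.5,0,0],[17,-0.7,0,0],[20,-0.8,0,0],[22,-0.9,0,0],[24,-1,0,0],[26,-1.1,0,0],[26,-1.1,0,0]]

```text
time: 14.5
tcp_pos: [0.591, -0.2125, 0.0645]
orientation: [[-0.039, -0.999, 0.001], [-0.999, 0.039, -0.0], [0.0, -0.001, -1.0]]
wrist_force: [-1.4, -1.7, 3.7]
gripper_width: 0.0142
```

Request:
servo_tool:
  commands:
    - [[2,-0.1,0,0],[4,-0.2,0,0],[6,-0.2,0,0],[8,-0.3,0,0],[10,-0.4,0,0],[12,-0.5,0,0],[13,-0.5,0,0],[13,-0.5,0,0]]

```text
time: 15.17
tcp_pos: [0.6041, -0.2115, 0.0645]
orientation: [[-0.038, -0.999, 0.001], [-0.999, 0.038, 0.002], [-0.002, -0.001, -1.0]]
wrist_force: [-1.0, 0.8, 5.5]
gripper_width: 0.0138
```

Request:
servo_tool:
  commands:
    - [[1,0,0,0],[2,-0.1,0,0],[3,-0.1,0,0],[3,-0.1,0,0]]

```text
time: 15.5
tcp_pos: [0.6069, -0.2115, 0.0645]
orientation: [[-0.038, -0.999, 0.001], [-0.999, 0.038, 0.002], [-0.002, -0.0, -1.0]]
wrist_force: [-0.3, -0.4, 5.5]
gripper_width: 0.0139
```

Request:
servo_tool:
  commands:
    - [[0.7,0,0,0],[1.4,-0.1,0,0],[2,-0.1,0,0],[2,-0.1,0,0]]

```text
time: 15.83
tcp_pos: [0.6088, -0.2116, 0.0645]
orientation: [[-0.038, -0.999, 0.0], [-0.999, 0.038, 0.002], [-0.002, -0.0, -1.0]]
wrist_force: [-0.5, 0.4, 6.0]
gripper_width: 0.0137
```

Request:
servo_tool:
  commands:
    - [[0.7,0,0,0],[1.4,-0.1,0,0],[2,-0.1,0,0],[2,-0.1,0,0]]

```text
time: 16.17
tcp_pos: [0.6108, -0.2116, 0.0646]
orientation: [[-0.038, -0.999, 0.0], [-0.999, 0.038, 0.002], [-0.002, -0.0, -1.0]]
wrist_force: [-0.7, -0.5, 5.4]
gripper_width: 0.0139
```

Request:
servo_tool:
  commands:
    - [[0.7,0,0,0],[1.4,-0.1,0,0],[2,-0.1,0,0],[2,-0.1,0,0]]

```text
time: 16.5
tcp_pos: [0.6128, -0.2117, 0.0645]
orientation: [[-0.038, -0.999, 0.0], [-0.999, 0.038, 0.002], [-0.002, -0.0, -1.0]]
wrist_force: [-0.7, -0.0, 4.1]
gripper_width: 0.0139
```

Request:
servo_tool:
  commands:
    - [[0.7,0,0,0],[1.4,-0.1,0,0],[2,-0.1,0,0],[2,-0.1,0,0]]

```text
time: 16.83
tcp_pos: [0.6148, -0.2118, 0.0645]
orientation: [[-0.038, -0.999, 0.0], [-0.999, 0.038, 0.002], [-0.002, -0.0, -1.0]]
wrist_force: [-1.2, 0.8, 6.1]
gripper_width: 0.0139
```

Request:
servo_tool:
  commands:
    - [[0.7,0,0,0],[1.4,-0.1,0,0],[1.4,-0.1,0,0]]

```text
time: 17.08
tcp_pos: [0.6162, -0.2119, 0.0645]
orientation: [[-0.038, -0.999, 0.0], [-0.999, 0.038, 0.002], [-0.002, -0.0, -1.0]]
wrist_force: [-0.9, 0.3, 5.0]
gripper_width: 0.0141
```

Request:
servo_tool:
  commands:
    - [[0.7,0,0,0],[1.4,-0.1,0,0],[1.4,-0.1,0,0]]

```text
time: 17.33
tcp_pos: [0.6176, -0.212, 0.0645]
orientation: [[-0.038, -0.999, 0.0], [-0.999, 0.038, 0.002], [-0.002, -0.0, -1.0]]
wrist_force: [-0.4, -0.8, 5.9]
gripper_width: 0.0136
```

Request:
servo_tool:
  commands:
    - [[0.7,0,0,0],[1.4,-0.1,0,0],[1.4,-0.1,0,0]]

```text
time: 17.58
tcp_pos: [0.619, -0.212, 0.0645]
orientation: [[-0.038, -0.999, 0.0], [-0.999, 0.038, 0.002], [-0.002, -0.0, -1.0]]
wrist_force: [-0.3, 0.4, 5.6]
gripper_width: 0.0138
```

Request:
servo_tool:
  commands:
    - [[0.7,0,0,0],[1.4,-0.1,0,0],[1.4,-0.1,0,0]]

```text
time: 17.83
tcp_pos: [0.6204, -0.2122, 0.0645]
orientation: [[-0.038, -0.999, 0.0], [-0.999, 0.038, 0.002], [-0.002, -0.0, -1.0]]
wrist_force: [-0.7, 0.8, 5.6]
gripper_width: 0.0135
```

Request:
servo_tool:
  commands:
    - [[0.7,0,0,0],[1.4,-0.1,0,0],[1.4,-0.1,0,0]]

```text
time: 18.08
tcp_pos: [0.6218, -0.2123, 0.0645]
orientation: [[-0.038, -0.999, 0.0], [-0.999, 0.038, 0.002], [-0.002, -0.0, -1.0]]
wrist_force: [-0.6, 0.2, 5.5]
gripper_width: 0.0137
```

Request:
servo_tool:
  commands:
    - [[0.7,0,0,0],[1.4,-0.1,0,0],[1.4,-0.1,0,0]]

```text
time: 18.33
tcp_pos: [0.6232, -0.2124, 0.0645]
orientation: [[-0.038, -0.999, 0.0], [-0.999, 0.038, 0.002], [-0.002, -0.0, -1.0]]
wrist_force: [-1.3, 0.7, 5.9]
gripper_width: 0.0139
```

Request:
servo_tool:
  commands:
    - [[0.7,0,0,0],[1.4,-0.1,0,0],[1.4,-0.1,0,0]]

```text
time: 18.58
tcp_pos: [0.6238, -0.2124, 0.0645]
orientation: [[-0.038, -0.999, -0.001], [-0.999, 0.038, 0.003], [-0.003, 0.001, -1.0]]
wrist_force: [-3.2, 0.0, 7.1]
gripper_width: 0.0136
```

The buffer is felt: Fx has risen and the advance lags. I'll press in small steps.

Request:
servo_tool:
  commands:
    - [[0.5,0,0,0],[1,0,0,0],[1.5,-0.1,0,0],[1.5,-0.1,0,0]]

```text
time: 18.92
tcp_pos: [0.6242, -0.2125, 0.0645]
orientation: [[-0.038, -0.999, -0.004], [-0.999, 0.038, 0.003], [-0.003, 0.004, -1.0]]
wrist_force: [-4.6, 0.4, 8.3]
gripper_width: 0.0138
```

Request:
servo_tool:
  commands:
    - [[0.5,0,0,0],[1,0,0,0],[1,0,0,0]]

```text
time: 19.17
tcp_pos: [0.6245, -0.2125, 0.0645]
orientation: [[-0.038, -0.999, -0.005], [-0.999, 0.038, 0.003], [-0.003, 0.005, -1.0]]
wrist_force: [-5.1, 0.0, 10.0]
gripper_width: 0.0138
```

Request:
servo_tool:
  commands:
    - [[0.7,0,0,0],[1.4,-0.1,0,0],[2,-0.1,0,0],[2,-0.1,0,0]]

```text
time: 19.5
tcp_pos: [0.6251, -0.2125, 0.0645]
orientation: [[-0.039, -0.999, -0.008], [-0.999, 0.038, 0.004], [-0.004, 0.008, -1.0]]
wrist_force: [-7.7, 1.3, 10.8]
gripper_width: 0.0141
```

Request:
servo_tool:
  commands:
    - [[0.7,0,0,0],[1.4,-0.1,0,0],[2,-0.1,0,0],[2,-0.1,0,0]]

```text
time: 19.83
tcp_pos: [0.6257, -0.2126, 0.0645]
orientation: [[-0.039, -0.999, -0.011], [-0.999, 0.039, 0.004], [-0.004, 0.011, -1.0]]
wrist_force: [-10.0, 1.1, 13.0]
gripper_width: 0.0137
```

Request:
servo_tool:
  commands:
    - [[0.7,0,0,0],[1.5,-0.1,0,0],[1.5,-0.1,0,0],[1.5,-0.1,0,0],[1.5,-0.1,0,0],[1.5,-0.1,0,0],[1.5,-0.1,0,0]]

```text
time: 20.42
tcp_pos: [0.6262, -0.2127, 0.0645]
orientation: [[-0.039, -0.999, -0.013], [-0.999, 0.039, 0.005], [-0.004, 0.014, -1.0]]
wrist_force: [-11.4, 1.4, 14.5]
gripper_width: 0.0138
```

Wrist 11.4 N and about 2.8 mm of buffer travel, held 0.5 s: seated. Now I'll ease off and let go.

Request:
servo_tool:
  commands:
    - [[-2,0.1,0,0],[-4,0.2,0,0],[-6,0.3,0,0],[-8,0.4,0,0],[-8,0.4,0,0],[-8,0.4,0,0]]

```text
time: 20.92
tcp_pos: [0.6237, -0.2124, 0.0644]
orientation: [[-0.038, -0.999, -0.002], [-0.999, 0.038, 0.003], [-0.003, 0.002, -1.0]]
wrist_force: [-0.9, -0.1, 6.5]
gripper_width: 0.0134
```

Request:
servo_tool:
  commands:
    - [[0,0,0,0],[0,0,0,0],[0,0,0,0],[0,0,0,0],[0,0,0,0]]
  claw: 0.6

```text
time: 21.33
tcp_pos: [0.624, -0.2137, 0.0638]
orientation: [[-0.039, -0.999, -0.001], [-0.999, 0.039, 0.001], [-0.001, 0.001, -1.0]]
wrist_force: [-0.3, -0.0, 0.2]
gripper_width: 0.0367
```

Request:
servo_tool:
  commands:
    - [[0,0,15,0],[0,0,45,0],[0,0,80,0],[0,0,115,0],[0,0,140,0],[-20,-35,150,0],[-45,-70,150,0],[-70,-105,150,0],[-100,-140,150,0],[-130,-175,150,0],[-160,-210,150,0],[-190,-240,150,0],[-220,-270,150,0],[-250,-300,150,0],[-280,-320,150,0],[-300,-340,150,0],[-300,-340,150,0],[-300,-340,150,0]]

```text
time: 22.83
tcp_pos: [0.32, -0.5567, 0.2141]
orientation: [[-0.047, -0.999, -0.002], [-0.999, 0.047, -0.001], [0.001, 0.002, -1.0]]
wrist_force: [0.4, 1.3, -0.5]
gripper_width: 0.0368
```

Run:
```python
from m import *
t=grab('top','t9.png');s=grab('scene','s9.png')
a=cv2.resize(t['color'][120:240,270:335,::-1],None,fx=5,fy=5,interpolation=cv2.INTER_CUBIC)
b=cv2.resize(s['color'][145:235,235:325,::-1],None,fx=5,fy=6.666,interpolation=cv2.INTER_CUBIC)
cv2.imwrite('pics/x9.png',np.hstack([a,b[:600]]))
```

```text
(no output)
```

View pics/x9.png

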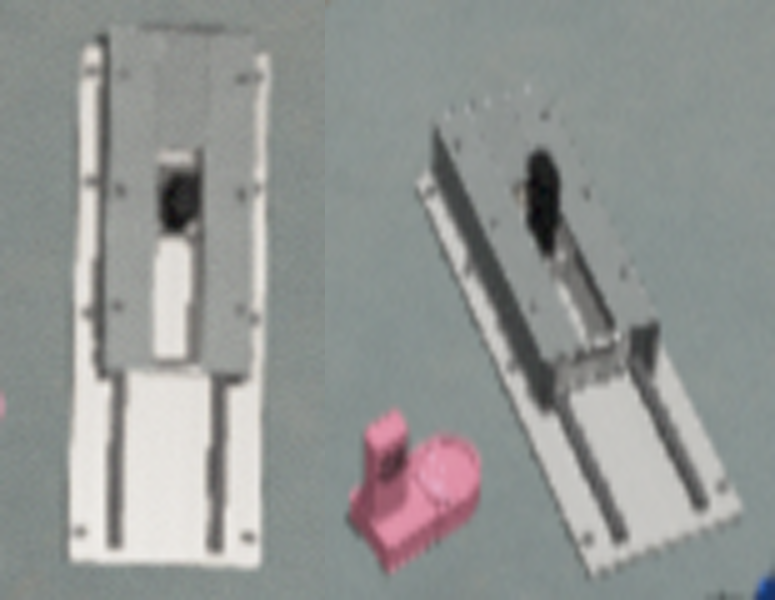

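View pics/s9.png

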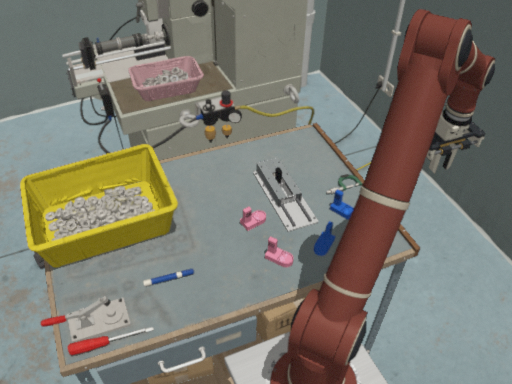

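The flap panel fills the doorway (right pane, about (590,370)), the grip stands upright in the slot, and the apron is empty. The arm is clear, so I'll hand in.

```bash
python3 -c "
from bench import order,readout
print(order.close_job(), readout.state()['time'])"
```

```text
the job is handed in; nothing more can be done
the job is handed in; nothing more can be done
```

I laid the race in the steel carrier's pocket and pushed the carrier through the flap until it met the buffer. I pressed it on, let go, withdrew the arm and handed the job in. The clock read 22.8 s at the last move.

- **Race in pocket:** after release, the top view showed it flat and centred in the pocket, with the flap still shut.
- **Buffer:** I felt it with the carrier's origin at about hood x = 111 mm. I pressed in small steps to 11.4 N at the wrist, about 2.8 mm of buffer travel, held for about 0.5 s. The buffer force itself is inferred from the wrist, not measured.
- **Last pictures:** the flap is shut, the grip stands upright in the slot, the apron is empty and the arm is clear. I moved nothing near the marker or micrometer, but I did not measure their positions again.

**Not confirmed:** at the end the race is hidden under the roof. I infer it is still in the pocket from the smooth push and from not seeing it outside.

**Disagreements:** the two cameras differed by about 3 to 4 mm in y, so I used their mean. The wrist also showed up to 14.5 N upward while pressing, and this went away on letting go.

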